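# Shut the jar warmer and set its timer with one finger

### The arm

A 6-joint arm with a two-finger parallel gripper is mounted at the origin on the work surface. World frame = base frame: x ahead of the robot, y to its left, z up, the work surface at z = 0. Lengths are in m, angles in rad, forces in N, time in s.
With the tool pointing down it reaches from about 0.275 to 0.75 m from the base axis. Payload 10.2 kg.
Tool frame: the origin (TCP) lies midway between the tips of the shut fingers; the grasp point (between the pads) lies 19 mm behind it (r.grip_point_offset is the distance from the TCP to the grasp point, in m); z points along the fingers, y is the direction in which the jaws open and shut (so a half turn about z gives the same grasp; the last joint's range is limited). The gripper opens to 88 mm and grips with 3 to 60 N. Pads are 18 mm wide; open, the fingers measure 123 mm over their backs; the gripper's body (75 mm by 187 mm) begins 45 mm behind the grasp point.
Start: joints at [-1.493, 0.313, 1.498, -0, 1.331, -0.223], TCP at [0.156, -0.501, 0.239] pointing down, gripper open.
Joint ranges: [-2.94, 2.94], [-0.97, 2.17], [0.19, 2.56], [-1.23, 4.37], [0.02, 3.11], [-2.88, 2.88]. Speed limits (rad/s): [2.39, 2.39, 3.01, 3.14, 3.14, 3.14].

### API

Orientations are given as a unit quaternion [w, x, y, z].
In Python, from rig import get_obs, get_image, get_calibration, job, nets, r gives the robot as it stands. The module is installed in compiled form; this text tells all that it offers.
- The arm moves only by the tool apply_moves, never from a script. Its argument "commands" is a list of rows, each an object of numbers: "dx", "dy", "dz": the shift along the world's x, y, z in m; "roll": the turn about the world's z in rad. A call has 1 to 20 rows; each row is the pose to reach, as a shift and turn from the pose measured when the call began; what a row does not reach only later rows make up. A row lasts 1/8 s, in which the tool goes at most 62.5 mm and 10.7 degrees, less where a joint would pass 70% of its speed; a pose out of reach is approached as far as the arm can. A call with a gripper value outside its range is refused whole. "fingers" is the finger opening in m, from 0 to 0.0881, set as the call begins (left out, the last holds). The fingers move at their own pace and stop on an object; "grip_force" is the grip in N (left out, the last holds). Time passes only in rows, so rows that repeat a pose let the fingers close. It gives the time, the measured TCP pose, the force and the opening at its end, in the units of the state.
- get_obs(): the state, without advancing time (a new reading comes with each control period).
- get_image(name): name is "scene" or "top"; returns the picture (400x640x3 uint8, blue, green, red); there is no depth.
- get_calibration(name): a dict with "intrinsics" (3x3 intrinsics, pixels), "rvec" (rotation vector, rad) and "tvec" (3), from world to camera coordinates, as OpenCV has them. Camera axes: x right, y down, z forward; pixel columns grow to the right and rows downward; lengths in m; the calibration is good to about 2 mm. A picture is of the moment at which its call begins. get_calibration takes no time and is no camera call.
- job.close_job(): hands the job in, once; it reports no verdict.
Trained networks look in the newest picture that a camera, given by its name, has taken for a name from the list of things; names that differ only in an ending like _2 or _b are one class to them, and where a whole thing is asked for, a point or a joint stands for the part that bears it (a point fixed in the world has none). Each returns a list of dicts, best first, with "confidence" (0 to 1); they miss things now and then, are a little off and sometimes report something else, mostly with a low value. They report only what shows in the picture. A call takes as long as a camera call. They do not tell look-alikes from the thing itself.
- nets.find_in(camera, query): "box" ([centre column, centre row, width, height] in pixels, round what is visible of it).
- nets.cut_out(camera, query): "pixels" (400x640 bool, what is visible of it) and "box" ([centre column, centre row, width, height] in pixels, round what is visible of it).
- nets.pinpoint(camera, query): "xy" ([column, row] in pixels: a listed point, or the origin of a listed thing).
The state is a dict: "clock": time; "joint_positions": joint angles; "qd": joint speeds; "tau": joint torques, N m; "tool_pos": TCP position; "orientation": TCP orientation; "force": force on the tool from outside, world axes, zero at the start; "ft_torque": the same for the moment, N m; "gripper_width": finger opening in m.
Only numpy, scipy, OpenCV 4.12 (cv2) and the standard library are available. Lean on these libraries where they do the work, as an engineer would, in place of code of your own. Each camera call takes 0.05 s, during which the arm holds its last target.

### The job

The meal jar is already in the warmer on the ward pantry's counter. Start the warming: with a fingertip, first push the swinging cover's bar round until the cover is fully shut over the jar, and only then push the timer's pointer round until it points at the small marker tab on the dial. Leave the jar in its well and everything else standing where it is, lifting nothing.

Things in the scene. Friction and masses are not known exactly. Their poses are not given: they have to be found in the camera images.
- warmer: The jar warmer: a flat steel box fixed to the table, 260 (x) by 360 (y) by 75 tall. Origin: centre of its underside; at yaw 0 its x axis points away from the robot, y to the left. Its top (the deck) is 75 above the table. In its frame (x, y): jar well at (-5, 100), cover's upright pivot (-80, 100), timer dial's axis (0, -70).
- pivot (a point): The axis of the cover's upright pivot, at deck height (75 above the table). Axes as the warmer's.
- cover (a joint): Swing angle of the cover about its upright pivot, seen from above. 0 = fully shut against its stop: the cover lies over the well and its bar points along the warmer's +x. It grows counter-clockwise as it opens, up to 1.45. It moves level, turns stiffly (about 1 to 2 N at the end of the bar) and stays where it is left.
- cover_bar (a point): The cover is a round metal plate, 116 diameter, 5 thick, centred 75 from the pivot, its top 84 above the table. Along its top an upright bar runs outwards from the pivot, 158 long, 12 wide, from 84 to 111 above the table; the pivot's hub, radius 14, reaches 113. This point: inside the bar, 115 from the pivot, 97.5 above the table. Its x axis runs along the bar away from the pivot.
- dial (a point): Centre of the timer dial's face, on the axis of the timer's pointer, 78 above the table. The dial is a flat white disc of 100 radius lying on the deck, with thin printed ticks. Axes as the warmer's.
- timer (a joint): Angle of the timer's pointer about the dial's axis, growing CLOCKWISE seen from above. 0 = pointer along the warmer's +y, 1.571 = along its +x, 3.1 = the far stop (about -y). It turns stiffly (about 1 N at 50 from the axis), both ways, and stays where it is left.
- pointer_tip (a point): The pointer is one arm, 80 long from the axis, 10 wide (5 wide over its last 18), from 84 to 110 above the table, on a hub of 16 radius that reaches 113. This point: its tip, 80 from the dial's axis, 97 above the table. Its x axis runs along the pointer, outwards.
- tab_mark (a point): Top centre of the marker tab: a small dark block fixed on the dial near the rim, 90 from the dial's axis, 18 (radially) by 20 (across), 5 tall, its top 83 above the table, so that the pointer passes clear of it. It cannot be moved. Its x axis points outwards. It is always clockwise of where the pointer starts.
- well (a point): Centre of the floor of the jar well: a round hole in the deck, 99 diameter; its floor is 12 above the table.
- meal_jar: Glass meal jar with a clear lid, 82 diameter, 58 tall, standing in the well with its top 5 below the deck. Origin: centre of its underside.
- jar_left: Glass meal jar with clear lid, 82 diameter, 75 tall, on the table left of and behind the warmer. To be left alone. Origin: centre of its underside.
- jar_back: Glass meal jar with clear lid, 82 diameter, 75 tall, on the table behind the warmer (far side). To be left alone. Origin: centre of its underside.
- cup: Small white plastic cup, 38 diameter, 35 tall, standing on the warmer's deck near its far edge. To be left alone. Origin: centre of its underside.
- jar_lid: Loose flat metal lid, 48 diameter, 10 thick, lying on the warmer's deck near its near edge, not far from the cover's pivot. To be left alone. Origin: centre of its underside.
- mug: White mug, 76 diameter, 85 tall, on the table right of the warmer. To be left alone. Origin: centre of its underside.
- bottle: White plastic bottle, 60 diameter, 160 tall, on the table to the right and rear of the warmer. To be left alone. Origin: centre of its underside.
- bowl: Open white bowl, 130 diameter, 50 tall, on the table left of the warmer, nearer the robot. To be left alone. Origin: centre of its underside.
- spoon: Steel spoon, 170 long, flat on the table right of the warmer's near corner. To be left alone. Origin: at about the middle of its length, on its underside.
Things that resemble listed ones, but are neither listed nor needed, are in the scene too. What is shaped like the meal_jar but purple is not meant.

How it is judged:
By the outcome, as a careful person would: the job done as asked, in the order asked, and still so for the second after the job is handed in, with the robot touching nothing.
It also fails if it takes over 56 s, if anything falls off the work surface, if the arm or the gripper's body presses on something with over 40 N, if the wrist force passes 120 N, or if a joint passes its speed limit or range.

## Working session

There is one attempt and no reset: what is moved stays moved. The work goes in short steps, Python scripts to look and compute and a tool call to move; the robot and the scene stay as the last step left them, time stands still between calls to the robot, and variables do not carry over. Pictures are saved under pics/ and viewed, and the job is handed in when it is done.

Besides the shell and the picture viewer there is one more tool, called after "Call:" as a command line: name --argument value ..., lists and objects as JSON in quotes. apply_moves: Moves the arm, as the interface text tells. Its arguments: {"type":"object","properties":{"commands":{"type":"array","items":{"type":"object","properties":{"dx":{"type":"number"},"dy":{"type":"number"},"dz":{"type":"number"},"roll":{"type":"number"}}}},"fingers":{"type":"number"},"grip_force":{"type":"number"}},"required":["commands"]}

```bash
mkdir -p pics; python3 - <<'E'
from rig import *
import cv2
for n in("scene","top"):
    cv2.imwrite(f"pics/{n}0.png",get_image(n))
    c=get_calibration(n);print(n,c)
o=get_obs();print(o["clock"],o["tool_pos"],o["orientation"],o["gripper_width"])
for n in("scene","top"):
  for q in("pivot","cover_bar","dial","pointer_tip","tab_mark","well","warmer","cup","jar_lid","meal_jar"):
    print(n,q,[(d["xy"],round(d["confidence"],2)) for d in nets.pinpoint(n,q)][:3])
E
```

```text
scene {'intrinsics': array([[455.63126622,   0.        , 328.08834076],
       [  0.        , 455.63126622, 201.50702405],
       [  0.        ,   0.        ,   1.        ]]), 'rvec': array([ 2.06094153,  1.59789705, -0.52464067]), 'tvec': array([-0.18399493, -0.39543633,  1.43011005])}
top {'intrinsics': array([[488.34867191,   0.        , 323.03106601],
       [  0.        , 488.34867191, 202.97229973],
       [  0.        ,   0.        ,   1.        ]]), 'rvec': array([ 2.14500917, -2.126918  ,  0.16199642]), 'tvec': array([0.04774356, 0.56589749, 1.27180819])}
0.1 [ 0.15551595 -0.50122211  0.23821733] [-5.62959021e-04  9.88712121e-01  1.49826642e-01  4.35399671e-05] 0.08786924343240725
scene pivot [([371.0, 182.0], 0.73), ([209.1, 270.7], 0.44)]
scene cover_bar [([418.3, 187.8], 0.87), ([446.8, 278.0], 0.38)]
scene dial [([291.8, 209.5], 0.62)]
scene pointer_tip []
scene tab_mark [([265.2, 234.8], 0.54)]
scene well [([336.5, 173.0], 0.22)]
scene warmer [([325.5, 223.3], 0.97)]
scene cup [([333.0, 246.1], 0.8), ([225.1, 174.6], 0.53)]
scene jar_lid [([337.9, 173.0], 0.55)]
scene meal_jar [([366.1, 219.7], 0.97), ([407.6, 144.6], 0.64)]
top pivot [([285.5, 212.8], 0.76), ([222.2, 179.8], 0.74)]
top cover_bar [([245.0, 188.5], 0.93)]
top dial [([351.6, 201.3], 0.7)]
top pointer_tip [([331.0, 180.3], 0.58)]
top tab_mark [([379.9, 178.3], 0.52), ([223.6, 180.6], 0.34)]
top well [([292.8, 188.7], 0.62)]
top warmer [([250.7, 126.8], 0.61), ([328.8, 199.0], 0.55)]
top cup [([331.6, 155.4], 0.71), ([329.4, 199.8], 0.7)]
top jar_lid [([306.6, 229.3], 0.68)]
top meal_jar [([224.4, 270.6], 0.9), ([296.0, 192.8], 0.65)]
```

```bash
python3 - <<'E'
import cv2
a=cv2.imread("pics/top0.png");c=a[90:290,190:440];cv2.imwrite("pics/topc.png",cv2.resize(c,(750,600),interpolation=cv2.INTER_CUBIC))
E
```

```text
(no output)
```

View pics/topc.png

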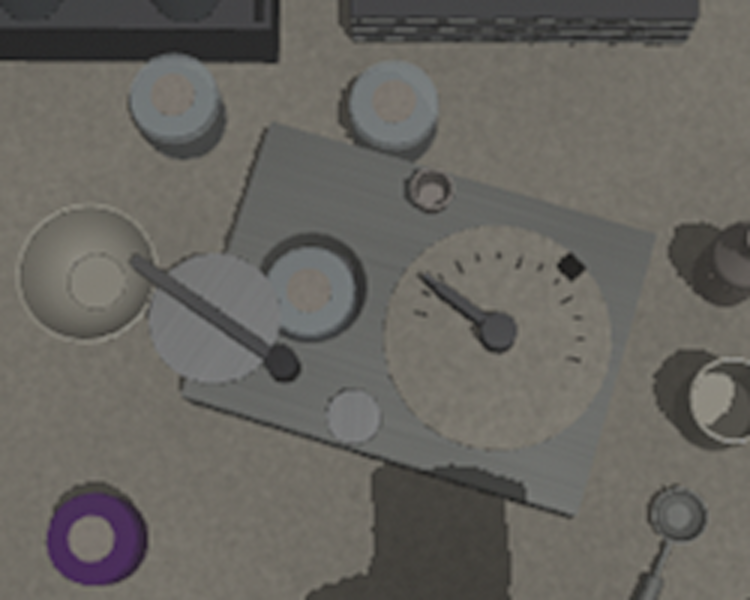

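View pics/scene0.png

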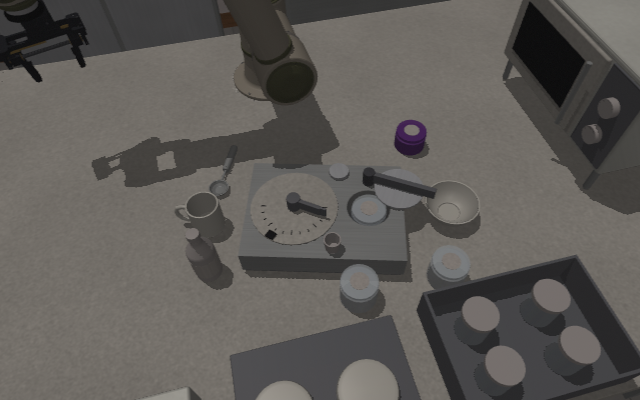

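View pics/top0.png

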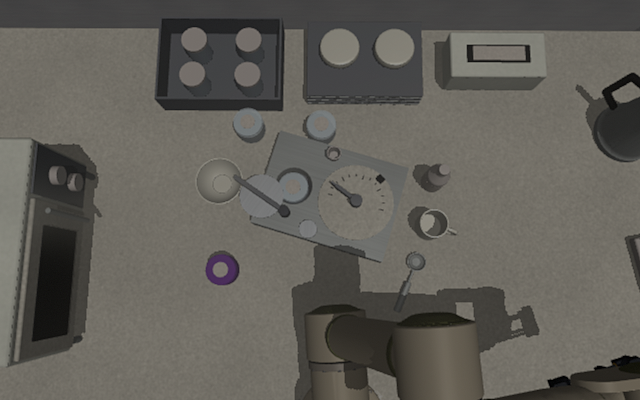

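```bash
cat >h.py <<'E'
import numpy as np,cv2
from rig import *
def w(n,uv,z):
    c=get_calibration(n);R=cv2.Rodrigues(c["rvec"])[0];t=c["tvec"]
    d=R.T@np.linalg.inv(c["intrinsics"])@np.array([uv[0],uv[1],1.]);o=-R.T@t
    return (o+d*(z-o[2])/d[2])[:2]
def p(n,P):
    c=get_calibration(n);return cv2.projectPoints(np.float64(P).reshape(-1,3),c["rvec"],c["tvec"],c["intrinsics"],None)[0].reshape(-1,2)
E
python3 - <<'E'
from h import *
np.set_printoptions(precision=4,suppress=True)
f=lambda x,y,z:w("top",(190+x/3,90+y/3),z)
piv=f(283,362,.113);bt=f(137,258,.111);dc=f(497,336,.078);dh=f(497,331,.113);pt=f(421,276,.110);tab=f(571,266,.083)
A=f(270,124,.075);B=f(655,234,.075);C=f(573,517,.075);D=f(184,400,.075)
cup=f(428,191,.035+.075);lid=f(354,415,.085)
for k in "piv bt dc dh pt tab A B C D cup lid".split():print(k,globals()[k])
print("len",[np.linalg.norm(a) for a in (A-B,B-C,C-D,A-D,bt-piv,pt-dc,tab-dc)])
an=lambda v:np.arctan2(v[1],v[0])
print("yaws: +y", an(A-B)-np.pi/2, an(B-C),an(piv-dc),"expected piv-dc",np.arctan2(170,-80))
print("bar",an(bt-piv),"ptr",an(pt-dc),an(pt-dh),"tab",an(tab-dc),an(tab-dh))
print((A+B+C+D)/4,(A+C)/2)
# scene checks
for q,u,z in (("piv",(369.5,174),.113),("dialhub",(293,198),.113),("tab",(271,234.5),.083)):print(q,w("scene",u,z))
# fit warmer pose: centre,yaw
from scipy.optimize import least_squares
L=np.array([[.13,.18],[.13,-.18],[-.13,-.18],[-.13,.18],[-.08,.1],[0,-.07],[0,-.07]]);M=np.array([A,B,C,D,piv,dc,dh])
def T(s,l):
    c,sn=np.cos(s[2]),np.sin(s[2]);return np.array(l)@np.array([[c,-sn],[sn,c]]).T+s[:2]
s=least_squares(lambda s:(T(s,L)-M).ravel(),[.45,0,0],loss="soft_l1",f_scale=.002).x
print("fit",s,"\n",T(s,L)-M);print("pivot",T(s,[[-.08,.1]]),"dial",T(s,[[0,-.07]]))
E
```

```text
piv [0.534  0.1505]
bt [0.6238 0.2785]
dc [ 0.5635 -0.0334]
dh [ 0.5621 -0.0313]
pt [0.61   0.0337]
tab [ 0.6255 -0.0983]
A [0.7555 0.1702]
B [ 0.6568 -0.1739]
C [ 0.4067 -0.0988]
D [0.5052 0.2396]
cup [0.6853 0.0281]
lid [0.4922 0.0906]
len [np.float64(0.35798241525503155), np.float64(0.2611326373097323), np.float64(0.352427057267462), np.float64(0.2597901400589091), np.float64(0.15633296060105856), np.float64(0.08170597113821142), np.float64(0.08970771750742051)]
yaws: +y -0.2795422537740557 -0.29182397992682835 1.7298332479139047 expected piv-dc 2.0106389096106327
bar 0.9590784049175346 ptr 0.96467418493362 0.9360960974477772 tab -0.8072882807731212 -0.81242778884927
[0.581  0.0343] [0.5811 0.0357]
piv [0.5453 0.1511]
dialhub [ 0.5677 -0.0335]
tab [ 0.6301 -0.0975]
fit [ 0.5816  0.0341 -0.2803] 
 [[ 0.0008  0.0009]
 [ 0.     -0.001 ]
 [ 0.0002 -0.0042]
 [ 0.0013  0.0034]
 [-0.0015  0.0017]
 [-0.0012  0.0002]
 [ 0.0001 -0.0019]]
pivot [[0.5324 0.1523]] dial [[ 0.5623 -0.0332]]
```

Call:
apply_moves --commands '[{"dx": 0.023,"dy": 0.043,"roll": 0.12},{"dx": 0.046,"dy": 0.086,"roll": 0.25},{"dx": 0.07,"dy": 0.13,"roll": 0.37},{"dx": 0.093,"dy": 0.173,"roll": 0.5},{"dx": 0.116,"dy": 0.216,"roll": 0.62},{"dx": 0.139,"dy": 0.26,"roll": 0.74},{"dx": 0.162,"dy": 0.303,"roll": 0.87},{"dx": 0.185,"dy": 0.346,"roll": 0.99},{"dx": 0.208,"dy": 0.39,"roll": 1.12},{"dx": 0.231,"dy": 0.433,"roll": 1.24},{"dx": 0.254,"dy": 0.476,"roll": 1.36},{"dx": 0.277,"dy": 0.52,"roll": 1.49},{"dx": 0.3,"dy": 0.563,"roll": 1.61},{"dx": 0.323,"dy": 0.606,"roll": 1.74},{"dx": 0.346,"dy": 0.649,"roll": 1.86},{"dx": 0.369,"dy": 0.692,"roll": 1.98},{"dx": 0.392,"dy": 0.735,"roll": 2.11},{"dx": 0.416,"dy": 0.779,"roll": 2.23},{"dx": 0.416,"dy": 0.779,"roll": 2.23},{"dx": 0.416,"dy": 0.779,"roll": 2.23}]' --fingers 0 --grip_force 20

```text
validation failed for argument at $.co...
```

Call:
apply_moves --commands '[{"dx": 0.023,"dy": 0.043,"dz": 0,"roll": 0.12},{"dx": 0.046,"dy": 0.086,"dz": 0,"roll": 0.25},{"dx": 0.07,"dy": 0.13,"dz": 0,"roll": 0.37},{"dx": 0.093,"dy": 0.173,"dz": 0,"roll": 0.5},{"dx": 0.116,"dy": 0.216,"dz": 0,"roll": 0.62},{"dx": 0.139,"dy": 0.26,"dz": 0,"roll": 0.74},{"dx": 0.162,"dy": 0.303,"dz": 0,"roll": 0.87},{"dx": 0.185,"dy": 0.346,"dz": 0,"roll": 0.99},{"dx": 0.208,"dy": 0.39,"dz": 0,"roll": 1.12},{"dx": 0.231,"dy": 0.433,"dz": 0,"roll": 1.24},{"dx": 0.254,"dy": 0.476,"dz": 0,"roll": 1.36},{"dx": 0.277,"dy": 0.52,"dz": 0,"roll": 1.49},{"dx": 0.3,"dy": 0.563,"dz": 0,"roll": 1.61},{"dx": 0.323,"dy": 0.606,"dz": 0,"roll": 1.74},{"dx": 0.346,"dy": 0.649,"dz": 0,"roll": 1.86},{"dx": 0.369,"dy": 0.692,"dz": 0,"roll": 1.98},{"dx": 0.392,"dy": 0.735,"dz": 0,"roll": 2.11},{"dx": 0.416,"dy": 0.779,"dz": 0,"roll": 2.23},{"dx": 0.416,"dy": 0.779,"dz": 0,"roll": 2.23},{"dx": 0.416,"dy": 0.779,"dz": 0,"roll": 2.23}]' --fingers 0 --grip_force 20

```text
clock: 3.6
tool_pos: [0.5713, 0.2771, 0.2385]
orientation: [-0.0, 0.301, 0.954, -0.0]
force: [0.0, -1.0, -0.1]
gripper_width: 0.0005
```

Call:
apply_moves --commands '[{"dx": 0,"dy": 0,"dz": -0.045,"roll": 0},{"dx": 0,"dy": 0,"dz": -0.09,"roll": 0},{"dx": 0,"dy": 0,"dz": -0.125,"roll": 0},{"dx": 0,"dy": 0,"dz": -0.143,"roll": 0},{"dx": 0,"dy": 0,"dz": -0.143,"roll": 0}]'

```text
clock: 4.22
tool_pos: [0.5712, 0.2765, 0.0955]
orientation: [-0.001, 0.302, 0.953, -0.001]
force: [-0.2, 0.2, -0.2]
gripper_width: 0.0004
```

```bash
python3 - <<'E'
from h import *
np.set_printoptions(precision=4,suppress=True)
a=get_image("scene");cv2.imwrite("pics/s1.png",cv2.resize(a[100:300,190:490],(800,533),interpolation=cv2.INTER_CUBIC))
o=get_obs();print(o["tool_pos"],o["force"],o["joint_positions"])
print("bottle",w("top",(442,170),.16),w("scene",(192,233),.16))
# arc plan: pivot, radius, offset
piv=np.array([.5325,.152]);t0=o["tool_pos"][:2]
for th in np.r_[np.arange(.96,-.28,-.1),-.28]:
    u=np.array([np.cos(th),np.sin(th)]);n=np.array([-u[1],u[0]])
    print(round(th,2),piv+.125*u+.015*n-t0,"roll",round(th-.96,2))
E
```

```text
[0.5717 0.2769 0.0967] [-0.8644 -0.1945  0.1057] [ 0.2669  0.683   1.3063 -0.0003  1.1516 -0.6914]
bottle [ 0.6323 -0.2427] [ 0.6357 -0.2491]
0.96 [ 0.0202 -0.0139] roll 0.0
0.86 [ 0.0309 -0.0203] roll -0.1
0.76 [ 0.041  -0.0279] roll -0.2
0.66 [ 0.0503 -0.0364] roll -0.3
0.56 [ 0.0587 -0.0458] roll -0.4
0.46 [ 0.0661 -0.0559] roll -0.5
0.36 [ 0.0725 -0.0668] roll -0.6
0.26 [ 0.0777 -0.0782] roll -0.7
0.16 [ 0.0818 -0.0901] roll -0.8
0.06 [ 0.0846 -0.1024] roll -0.9
-0.04 [ 0.0863 -0.1149] roll -1.0
-0.14 [ 0.0866 -0.1275] roll -1.1
-0.24 [ 0.0857 -0.14  ] roll -1.2
-0.28 [ 0.085 -0.145] roll -1.24
```

View pics/s1.png

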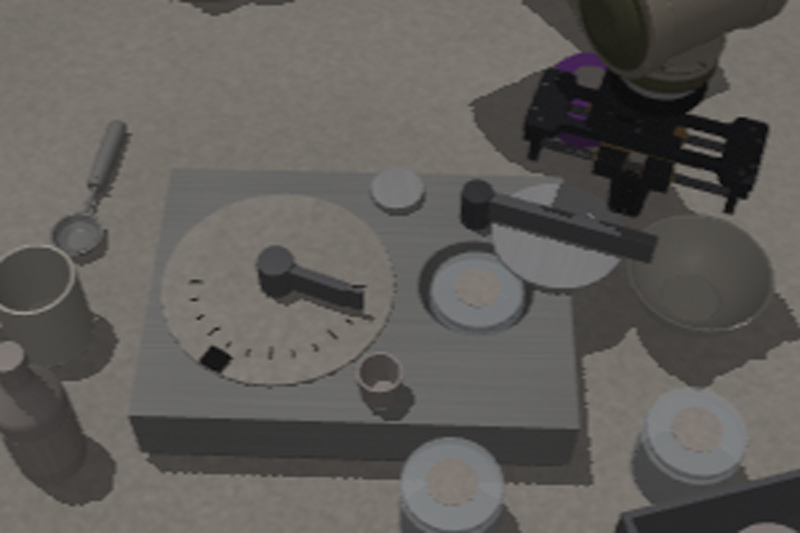

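Call:
apply_moves --commands '[{"dx": 0.01,"dy": -0.007,"dz": -0.001,"roll": 0},{"dx": 0.02,"dy": -0.014,"dz": -0.001,"roll": 0},{"dx": 0.031,"dy": -0.02,"dz": -0.001,"roll": -0.1},{"dx": 0.041,"dy": -0.028,"dz": -0.001,"roll": -0.2},{"dx": 0.05,"dy": -0.036,"dz": -0.001,"roll": -0.3},{"dx": 0.059,"dy": -0.046,"dz": -0.001,"roll": -0.4},{"dx": 0.066,"dy": -0.056,"dz": -0.001,"roll": -0.5},{"dx": 0.0725,"dy": -0.067,"dz": -0.001,"roll": -0.6},{"dx": 0.078,"dy": -0.078,"dz": -0.001,"roll": -0.7},{"dx": 0.082,"dy": -0.09,"dz": -0.001,"roll": -0.8},{"dx": 0.0845,"dy": -0.1025,"dz": -0.001,"roll": -0.9},{"dx": 0.086,"dy": -0.115,"dz": -0.001,"roll": -1.0},{"dx": 0.0865,"dy": -0.1275,"dz": -0.001,"roll": -1.1},{"dx": 0.0865,"dy": -0.1275,"dz": -0.001,"roll": -1.1}]'

```text
clock: 6.02
tool_pos: [0.6589, 0.1481, 0.0961]
orientation: [0.001, 0.756, 0.655, 0.0]
force: [0.8, 0.3, 1.3]
gripper_width: 0.0004
```

```bash
python3 - <<'E'
from h import *
a=get_image("scene");cv2.imwrite("pics/s2.png",cv2.resize(a[100:300,190:490],(800,533),interpolation=cv2.INTER_CUBIC))
o=get_obs();print(o["tool_pos"],o["force"],o["joint_positions"])
E
```

```text
[0.65874543 0.14880156 0.09599095] [-0.48638964 -0.5107038  -0.45496347] [ 4.93730689e-02  7.68542441e-01  1.15234773e+00 -8.19881511e-04
  1.21989206e+00  1.90050841e-01]
```

View pics/s2.png

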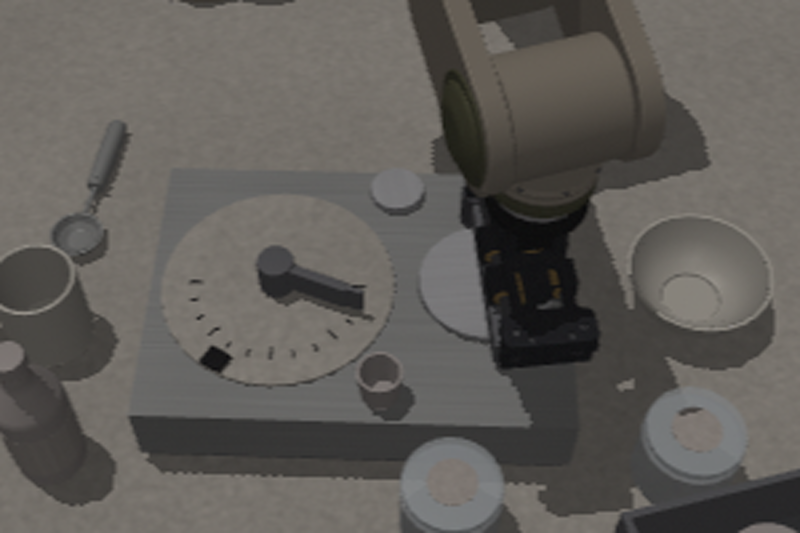

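Call:
apply_moves --commands '[{"dx": 0,"dy": -0.0065,"dz": 0,"roll": -0.05},{"dx": -0.001,"dy": -0.0125,"dz": 0,"roll": -0.1},{"dx": -0.0015,"dy": -0.0175,"dz": 0,"roll": -0.14},{"dx": -0.002,"dy": -0.0195,"dz": 0,"roll": -0.14},{"dx": -0.002,"dy": -0.0195,"dz": 0,"roll": -0.14}]'

```text
clock: 6.7
tool_pos: [0.6576, 0.1325, 0.0963]
orientation: [-0.0, 0.798, 0.602, 0.003]
force: [7.3, 15.0, -3.5]
gripper_width: 0.0007
```

```bash
python3 - <<'E'
from h import *
o=get_obs();print(o["tool_pos"],o["force"],o["ft_torque"])
E
```

```text
[0.65760592 0.13254387 0.0963054 ] [ 7.34287684 15.03075379 -3.53123921] [ 2.33327927 -1.16455719 -0.11307467]
```

Call:
apply_moves --commands '[{"dx": 0.003,"dy": 0.01,"dz": 0,"roll": 0},{"dx": 0.008,"dy": 0.028,"dz": 0,"roll": 0},{"dx": 0.008,"dy": 0.028,"dz": 0.05,"roll": 0},{"dx": -0.01,"dy": 0.02,"dz": 0.1,"roll": 0.1},{"dx": -0.03,"dy": -0.02,"dz": 0.12,"roll": 0.25},{"dx": -0.05,"dy": -0.05,"dz": 0.12,"roll": 0.4},{"dx": -0.07,"dy": -0.075,"dz": 0.12,"roll": 0.55},{"dx": -0.088,"dy": -0.096,"dz": 0.12,"roll": 0.7},{"dx": -0.088,"dy": -0.096,"dz": 0.12,"roll": 0.85},{"dx": -0.088,"dy": -0.096,"dz": 0.12,"roll": 1.0},{"dx": -0.088,"dy": -0.096,"dz": 0.12,"roll": 1.12},{"dx": -0.088,"dy": -0.096,"dz": 0.12,"roll": 1.225},{"dx": -0.088,"dy": -0.096,"dz": 0.12,"roll": 1.225}]'

```text
clock: 8.32
tool_pos: [0.5699, 0.037, 0.2164]
orientation: [-0.002, 0.307, 0.952, 0.002]
force: [0.1, 0.8, -0.3]
gripper_width: 0.0003
```

```bash
python3 - <<'E'
from h import *
o=get_obs();print(o["tool_pos"],o["force"],o["orientation"])
a=get_image("scene");cv2.imwrite("pics/s3.png",cv2.resize(a[100:300,190:490],(800,533),interpolation=cv2.INTER_CUBIC))
a=get_image("top");cv2.imwrite("pics/t3.png",cv2.resize(a[90:290,190:440],(750,600),interpolation=cv2.INTER_CUBIC))
E
```

```text
[0.56987257 0.03701575 0.21638865] [ 0.10154267  0.82249605 -0.34280307] [-0.00215772  0.30728692  0.95161203  0.00215318]
```

View pics/s3.png

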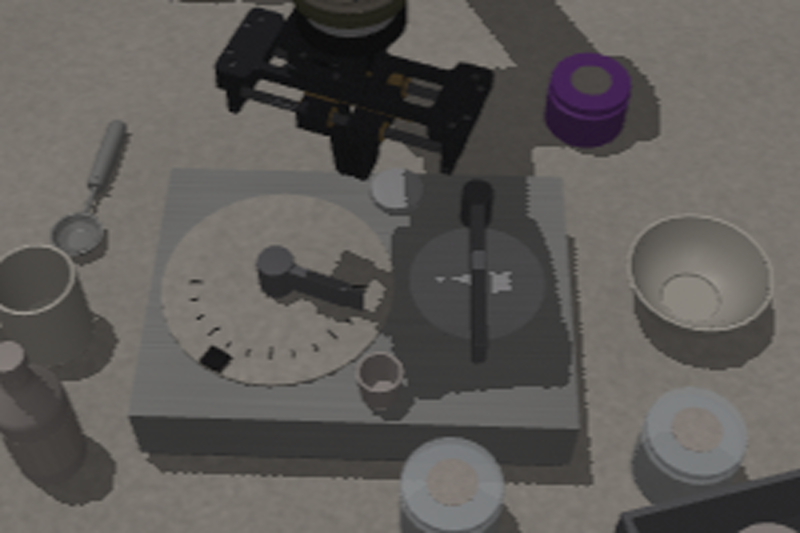

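View pics/t3.png

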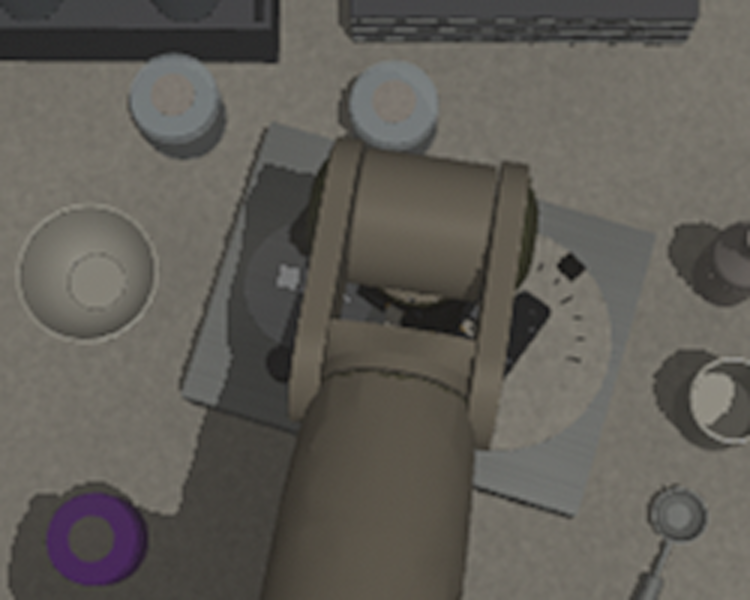

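```bash
python3 - <<'E'
from h import *
np.set_printoptions(precision=4,suppress=True)
f=lambda x,y,z:w("scene",(190+x*.375,100+y*.375),z)
a=f(478,187,.113);b=f(480,340,.111);print(a,b,np.arctan2(*(b-a)[::-1]),np.linalg.norm(b-a))
A=f(172,170,.075);B=f(562,178,.075);print("near edge",A,B,np.arctan2(*(B-A)[::-1])-np.pi/2)
for th in (-.28,-.23,-.18):
  print(th,(p("scene",[[.5325+.158*np.cos(th),.152+.158*np.sin(th),.111],[.5325,.152,.113]])-[190,100])/.375)
a=get_image("scene");cv2.imwrite("pics/s3b.png",cv2.resize(a[160:250,320:420],(800,720),interpolation=cv2.INTER_CUBIC)[:600])
t=get_obs()["tool_pos"][:2];d=np.array([.5625,-.033])
for th in np.r_[np.arange(.945,-.81,-.125),-.7,-.75,-.81]:
    u=np.array([np.cos(th),np.sin(th)]);n=np.array([-u[1],u[0]])
    print(round(th,3),d+.06*u+.014*n-t,"roll",round(th-.945,3))
E
```

```text
[0.5341 0.1539] [0.6837 0.1093] -0.2900747339700742 0.15605385960020401
near edge [ 0.4137 -0.1012] [0.5141 0.2429] -0.28376077573879366
-0.28 [[479.1062 340.9503]
 [475.324  186.0275]]
-0.23 [[489.0435 340.9512]
 [475.324  186.0275]]
-0.18 [[498.9424 340.5321]
 [475.324  186.0275]]
0.945 [ 0.0166 -0.013 ] roll 0.0
0.82 [ 0.0235 -0.0164] roll -0.125
0.695 [ 0.0299 -0.0206] roll -0.25
0.57 [ 0.0357 -0.0256] roll -0.375
0.445 [ 0.0409 -0.0313] roll -0.5
0.32 [ 0.0453 -0.0376] roll -0.625
0.195 [ 0.0489 -0.0444] roll -0.75
0.07 [ 0.0516 -0.0516] roll -0.875
-0.055 [ 0.0534 -0.0591] roll -1.0
-0.18 [ 0.0543 -0.0668] roll -1.125
-0.305 [ 0.0542 -0.0745] roll -1.25
-0.43 [ 0.0531 -0.0821] roll -1.375
-0.555 [ 0.0511 -0.0895] roll -1.5
-0.68 [ 0.0482 -0.0966] roll -1.625
-0.805 [ 0.0444 -0.1033] roll -1.75
-0.7 [ 0.0477 -0.0977] roll -1.645
-0.75 [ 0.0462 -0.1004] roll -1.695
-0.81 [ 0.0443 -0.1036] roll -1.755
```

View pics/s3b.png

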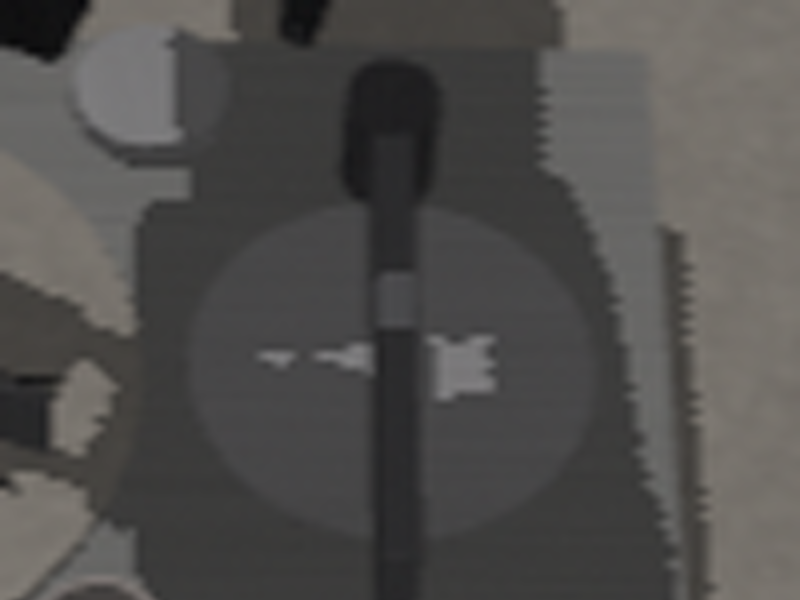

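Call:
apply_moves --commands '[{"dx": 0,"dy": 0,"dz": -0.045,"roll": 0},{"dx": 0,"dy": 0,"dz": -0.085,"roll": 0},{"dx": 0,"dy": 0,"dz": -0.11,"roll": 0},{"dx": 0,"dy": 0,"dz": -0.12,"roll": 0},{"dx": 0,"dy": 0,"dz": -0.12,"roll": 0}]'

```text
clock: 9.1
tool_pos: [0.5699, 0.0368, 0.0965]
orientation: [-0.002, 0.308, 0.951, 0.002]
force: [-0.3, -0.5, 0.7]
gripper_width: 0.0006
```

```bash
python3 - <<'E'
from h import *
o=get_obs();print(o["tool_pos"],o["force"],o["orientation"])
a=get_image("scene");cv2.imwrite("pics/s4.png",cv2.resize(a[130:270,230:430],(800,560),interpolation=cv2.INTER_CUBIC))
E
```

```text
[0.56986719 0.03681733 0.09651267] [-0.25689921 -0.53568498  0.69659539] [-0.00218696  0.3080733   0.95135762  0.00217581]
```

View pics/s4.png

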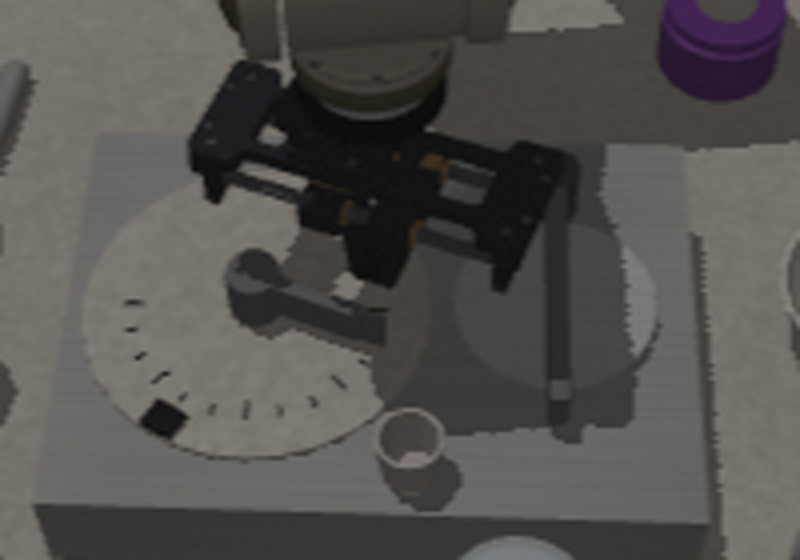

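Call:
apply_moves --commands '[{"dx": 0.008,"dy": -0.0065,"dz": 0,"roll": 0},{"dx": 0.0165,"dy": -0.013,"dz": 0,"roll": 0},{"dx": 0.0235,"dy": -0.0165,"dz": 0,"roll": -0.125},{"dx": 0.03,"dy": -0.0205,"dz": 0,"roll": -0.25},{"dx": 0.0355,"dy": -0.0255,"dz": 0,"roll": -0.375},{"dx": 0.041,"dy": -0.031,"dz": 0,"roll": -0.5},{"dx": 0.0455,"dy": -0.0375,"dz": 0,"roll": -0.625},{"dx": 0.049,"dy": -0.0445,"dz": 0,"roll": -0.75},{"dx": 0.0515,"dy": -0.0515,"dz": 0,"roll": -0.875},{"dx": 0.0535,"dy": -0.059,"dz": 0,"roll": -1.0},{"dx": 0.0545,"dy": -0.067,"dz": 0,"roll": -1.125},{"dx": 0.054,"dy": -0.0745,"dz": 0,"roll": -1.25},{"dx": 0.053,"dy": -0.082,"dz": 0,"roll": -1.375},{"dx": 0.051,"dy": -0.0895,"dz": 0,"roll": -1.5},{"dx": 0.0495,"dy": -0.0935,"dz": 0,"roll": -1.57},{"dx": 0.0482,"dy": -0.0966,"dz": 0,"roll": -1.625},{"dx": 0.0482,"dy": -0.0966,"dz": 0,"roll": -1.625}]'

```text
clock: 11.28
tool_pos: [0.6189, -0.0605, 0.0975]
orientation: [0.001, 0.903, 0.431, 0.003]
force: [-0.8, 0.6, 0.9]
gripper_width: 0.0002
```

```bash
python3 - <<'E'
from h import *
o=get_obs();print(o["tool_pos"],o["force"],o["orientation"])
a=get_image("scene");cv2.imwrite("pics/s5.png",cv2.resize(a[130:270,230:430],(800,560),interpolation=cv2.INTER_CUBIC))
a=get_image("top");cv2.imwrite("pics/t5.png",cv2.resize(a[90:290,190:440],(750,600),interpolation=cv2.INTER_CUBIC))
E
```

```text
[ 0.61886062 -0.06047527  0.09746184] [-0.77418814  0.57348548  0.89487516] [8.49380770e-04 9.02558372e-01 4.30556330e-01 2.98512574e-03]
```

View pics/s5.png

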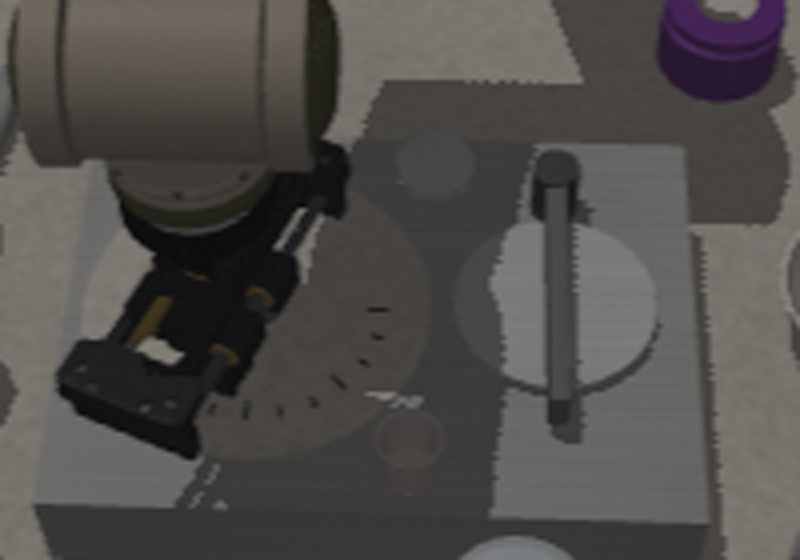

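View pics/t5.png

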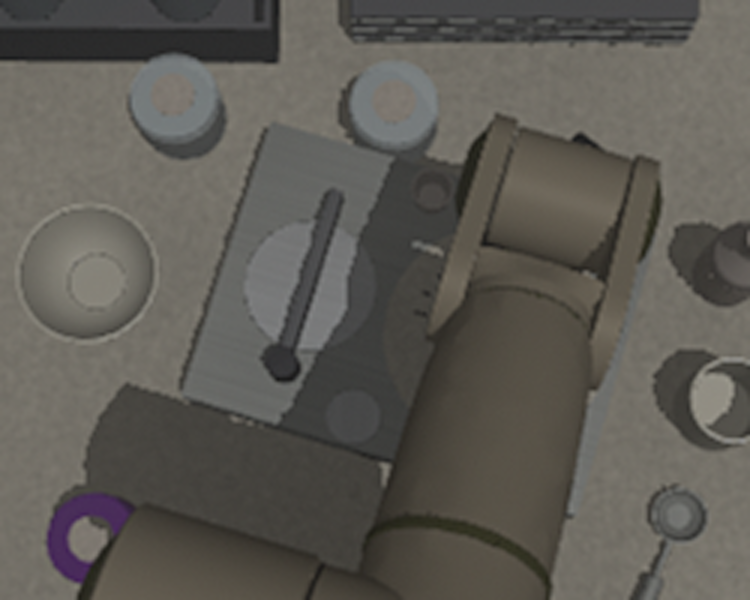

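Call:
apply_moves --commands '[{"dx": -0.002,"dy": -0.002,"dz": 0,"roll": -0.05},{"dx": -0.0035,"dy": -0.004,"dz": 0,"roll": -0.09},{"dx": -0.0035,"dy": -0.004,"dz": 0,"roll": -0.09},{"dx": 0.005,"dy": 0.005,"dz": 0,"roll": -0.09},{"dx": 0.018,"dy": 0.018,"dz": 0,"roll": -0.09},{"dx": 0.018,"dy": 0.018,"dz": 0.03,"roll": -0.09},{"dx": 0.0,"dy": 0.05,"dz": 0.09,"roll": -0.09},{"dx": -0.04,"dy": 0.09,"dz": 0.13,"roll": -0.09},{"dx": -0.09,"dy": 0.13,"dz": 0.13,"roll": -0.09},{"dx": -0.14,"dy": 0.16,"dz": 0.13,"roll": -0.09},{"dx": -0.18,"dy": 0.19,"dz": 0.13,"roll": -0.09},{"dx": -0.2,"dy": 0.22,"dz": 0.13,"roll": -0.09},{"dx": -0.2,"dy": 0.22,"dz": 0.13,"roll": -0.09}]'

```text
clock: 13.0
tool_pos: [0.4178, 0.1616, 0.2278]
orientation: [0.001, 0.92, 0.392, 0.003]
force: [0.2, -0.9, -0.1]
gripper_width: 0.0004
```

```bash
python3 - <<'E'
from h import *
o=get_obs();print(o["tool_pos"],o["force"],o["orientation"])
a=get_image("scene");cv2.imwrite("pics/s6.png",cv2.resize(a[160:260,240:360],(720,600),interpolation=cv2.INTER_CUBIC))
a=get_image("top");cv2.imwrite("pics/t6.png",cv2.resize(a[140:260,280:430],(750,600),interpolation=cv2.INTER_CUBIC))
E
```

```text
[0.41779996 0.16163231 0.2278223 ] [ 0.24799534 -0.91063926 -0.12374975] [8.42697158e-04 9.20048167e-01 3.91792812e-01 3.00886337e-03]
```

View pics/s6.png

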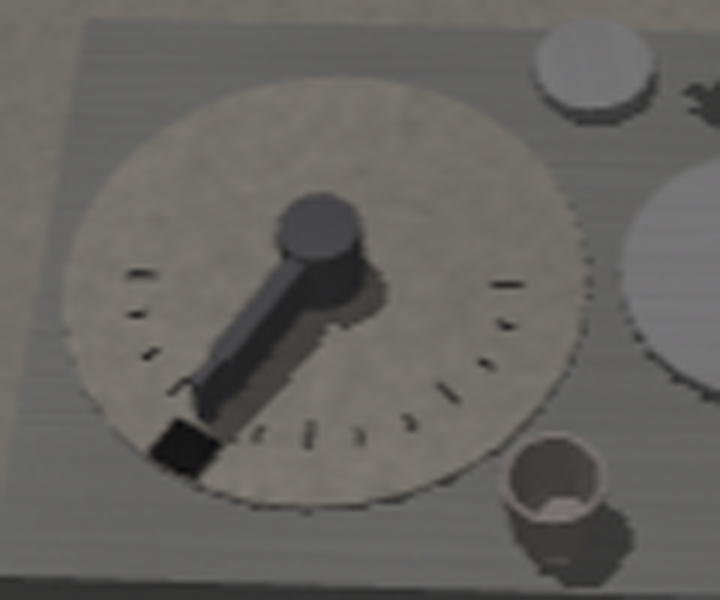

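View pics/t6.png

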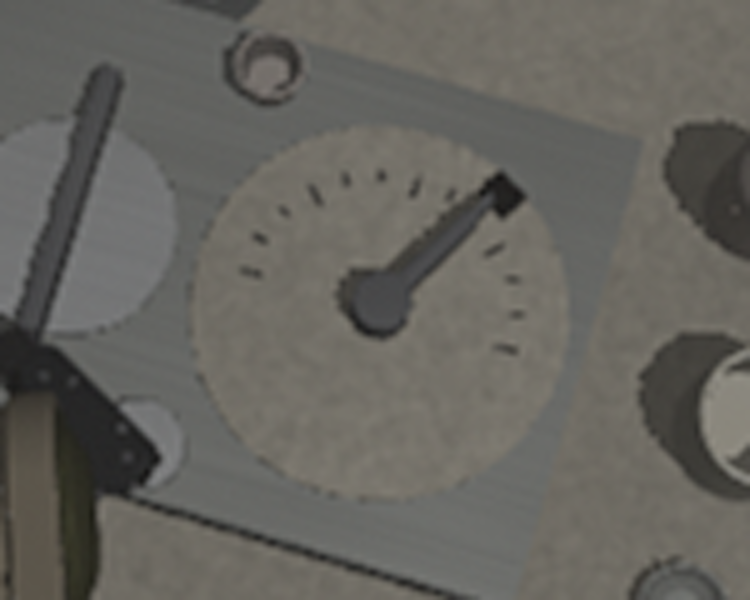

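```bash
python3 - <<'E'
from h import *
from scipy.optimize import least_squares
d=np.array([.5625,-.033])
def P(th,r,s,z,o=d):
    u=np.array([np.cos(th),np.sin(th)]);n=np.array([-u[1],u[0]]);q=o+r*u+s*n;return [q[0],q[1],z]
for cam,x0,y0,k in(("top",280,140,5),("scene",240,160,6)):
    a=get_image(cam);a=a[y0:y0+120 if cam=="top" else y0+100,x0:x0+(150 if cam=="top" else 120)]
    a=cv2.convertScaleAbs(a,alpha=1.9);m=cv2.resize(a,None,fx=k,fy=k,interpolation=cv2.INTER_CUBIC)
    def pl(pts,c):
        q=((p(cam,pts)-[x0,y0]+.5)*k).astype(int);cv2.polylines(m,[q],True,c,1)
    pl([P(-.775,0,5,.11),P(-.775,62,5,.11)][:0] or [P(-.775,0,.005,.11),P(-.775,.062,.005,.11),P(-.775,.062,.0025,.11),P(-.775,.08,.0025,.11),P(-.775,.08,-.0025,.11),P(-.775,.062,-.0025,.11),P(-.775,.062,-.005,.11),P(-.775,0,-.005,.11)],(0,255,0))
    pl([P(-.81,.081,.01,.083),P(-.81,.099,.01,.083),P(-.81,.099,-.01,.083),P(-.81,.081,-.01,.083)],(0,0,255))
    pl([P(t,.1,0,.078) for t in np.linspace(0,6.28,60)],(255,0,0))
    cv2.imwrite(f"pics/{cam[0]}7.png",m)
E
```

```text
(no output)
```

View pics/t7.png

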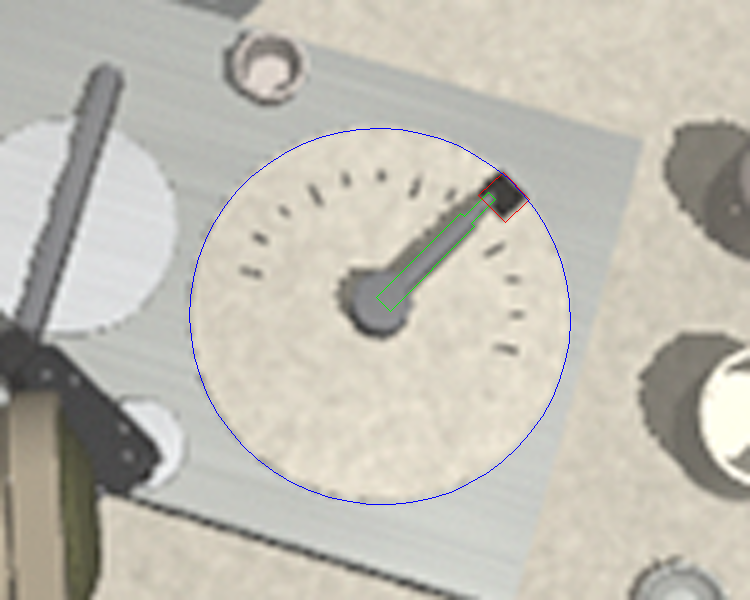

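View pics/s7.png

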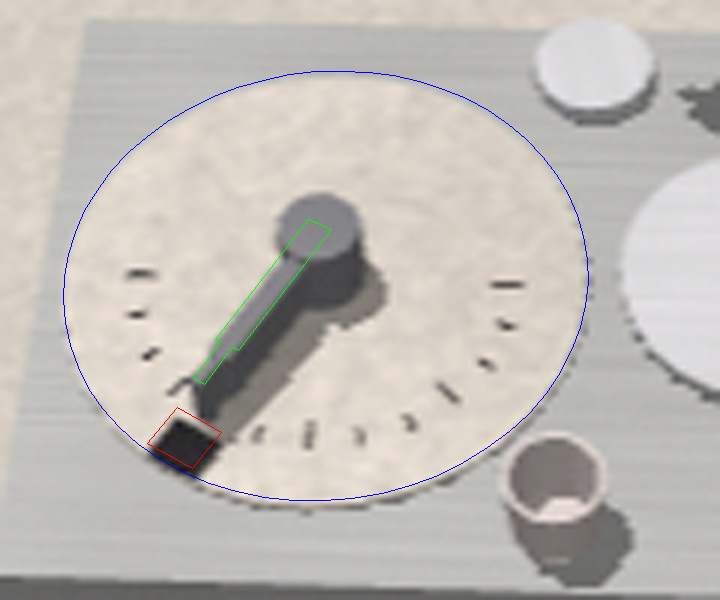

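```bash
python3 - <<'E'
from h import *
def rect(cam,z):
    # 0.35mm per px, x fwd = up, y left = left ; region x .52-.68, y .03..-.13
    src=p(cam,[[.68,.03,z],[.68,-.13,z],[.52,-.13,z],[.52,.03,z]]).astype(np.float32)
    H=cv2.getPerspectiveTransform(src,np.float32([[0,0],[400,0],[400,400],[0,400]]))
    return cv2.convertScaleAbs(cv2.warpPerspective(get_image(cam),H,(400,400),flags=cv2.INTER_CUBIC),alpha=1.9)
m=np.vstack([np.hstack([rect(c,z) for z in (.11,.083)]) for c in("top",)])
m2=np.hstack([rect("scene",z) for z in (.11,.083)])
cv2.imwrite("pics/r1.png",m);cv2.imwrite("pics/r2.png",m2)
E
```

```text
(no output)
```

View pics/r1.png

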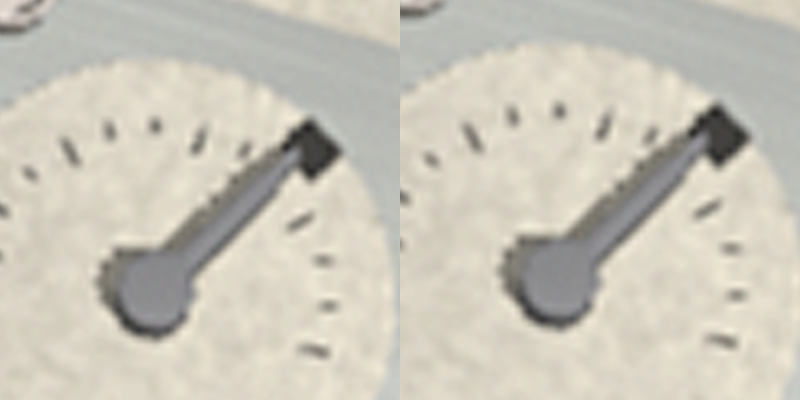

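View pics/r2.png

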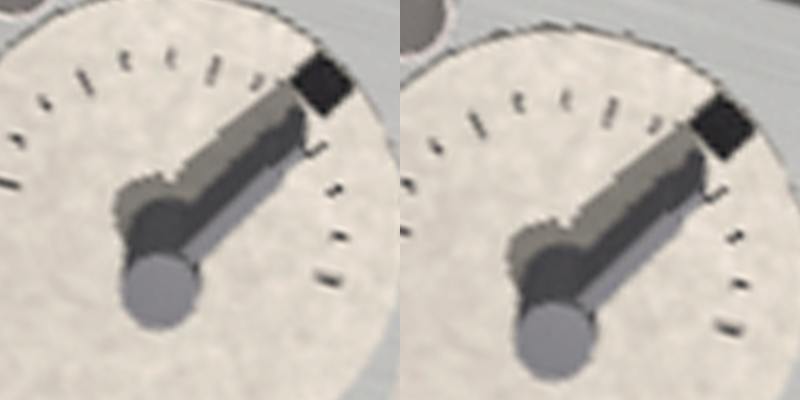

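```bash
python3 - <<'E'
from h import *
np.set_printoptions(precision=4,suppress=True)
an=lambda v:round(float(np.arctan2(v[1],v[0])),4)
for cam in("top","scene"):
    new=get_image(cam);old=cv2.imread(f"pics/{cam}0.png")
    for nm,im in(("old",old),("new",new)):
        g=im.max(2).astype(float)
        c=p(cam,[[.6255,-.0983,.083]])[0];x,y=np.round(c).astype(int)
        yy,xx=np.mgrid[y-9:y+10,x-9:x+10];s=g[y-9:y+10,x-9:x+10];wt=np.clip(60-s,0,None)*(s<45)
        if nm=="old":
            tc=np.array([(xx*wt).sum(),(yy*wt).sum()])/wt.sum();T=w(cam,tc,.0815)
    # disc centre from old: bright-ish warm mask
    hs=old.astype(int);mask=((hs[...,2]-hs[...,0])>8)&(hs.max(2)>70)
    c=p(cam,[[.5625,-.033,.078]])[0]
    # radial edge search
    pts=[]
    for t in np.linspace(0,2*np.pi,180,endpoint=False):
        q=np.array([p(cam,[[.5625+r*np.cos(t),-.033+r*np.sin(t),.078]])[0] for r in (.085,.115)])
        L=np.linspace(0,1,61)[:,None];S=q[0]+(q[1]-q[0])*L
        v=cv2.remap((hs[...,2]-hs[...,0]).astype(np.float32),S[:,0].astype(np.float32)[None],S[:,1].astype(np.float32)[None],cv2.INTER_LINEAR)[0]
        v=np.convolve(v,np.ones(7)/7,"same")[4:-4];gr=v[6:]-v[:-6];i=gr.argmin()
        if gr[i]<-5:pts.append(w(cam,S[i+7],.078))
    pts=np.array(pts)
    from scipy.optimize import least_squares
    f=least_squares(lambda s:np.hypot(pts[:,0]-s[0],pts[:,1]-s[1])-s[2],[.5625,-.033,.1],loss="soft_l1",f_scale=.001)
    D=f.x[:2];print(cam,"disc",f.x,len(pts),"tab",T,"r",np.linalg.norm(T-D),"ang",an(T-D))
    tip=nets.pinpoint(cam,"pointer_tip");tb=nets.pinpoint(cam,"tab_mark");dl=nets.pinpoint(cam,"dial")
    print([(t["xy"],round(t["confidence"],2),an(w(cam,t["xy"],.097)-D),np.linalg.norm(w(cam,t["xy"],.097)-D)) for t in tip],[(t["xy"],an(w(cam,t["xy"],.083)-D)) for t in tb],[w(cam,t["xy"],.078) for t in dl])
    # pointer fit: template: render mask of top face + compare with brightness? print profile of top face across r=.03..058
    for r in(.025,.035,.045,.055,.07):
        best=[]
        ths=np.linspace(-1.05,-.5,111)
        uv=p(cam,[[D[0]+r*np.cos(t),D[1]+r*np.sin(t),.11] for t in ths]).astype(np.float32)
        v=cv2.remap(new.max(2).astype(np.float32),uv[:,:1],uv[:,1:],cv2.INTER_CUBIC).ravel()
        print(r," ".join(f"{a:.2f}:{b:.0f}" for a,b in zip(ths[::4],v[::4])))
E
```

```text
top disc [ 0.5642 -0.0325  0.0997] 168 tab [ 0.6264 -0.0969] r 0.08956588285368888 ang -0.8039
[([380.5, 181.1], 0.61, -0.8944, np.float64(0.0828417917135972))] [([378.4, 175.1], -0.709)] [array([0.6906, 0.029 ]), array([ 0.5664, -0.0375])]
0.025 -1.05:75 -1.03:68 -1.01:64 -0.99:62 -0.97:64 -0.95:67 -0.93:71 -0.91:74 -0.89:76 -0.87:78 -0.85:78 -0.83:78 -0.81:77 -0.79:76 -0.77:75 -0.75:74 -0.73:73 -0.71:72 -0.69:71 -0.67:69 -0.65:66 -0.63:64 -0.61:63 -0.59:62 -0.57:62 -0.55:63 -0.53:64 -0.51:64
0.035 -1.05:111 -1.03:101 -1.01:87 -0.99:75 -0.97:65 -0.95:58 -0.93:57 -0.91:62 -0.89:69 -0.87:74 -0.85:77 -0.83:79 -0.81:78 -0.79:76 -0.77:74 -0.75:72 -0.73:69 -0.71:67 -0.69:66 -0.67:67 -0.65:68 -0.63:69 -0.61:70 -0.59:69 -0.57:67 -0.55:65 -0.53:66 -0.51:68
0.045 -1.05:120 -1.03:121 -1.01:119 -0.99:113 -0.97:100 -0.95:83 -0.93:68 -0.91:60 -0.89:61 -0.87:68 -0.85:73 -0.83:76 -0.81:76 -0.79:75 -0.77:73 -0.75:70 -0.73:66 -0.71:63 -0.69:64 -0.67:66 -0.65:68 -0.63:70 -0.61:73 -0.59:76 -0.57:82 -0.55:91 -0.53:103 -0.51:109
0.055 -1.05:118 -1.03:118 -1.01:120 -0.99:121 -0.97:121 -0.95:115 -0.93:100 
[... 1361 characters left out ...]
:80 -0.85:73 -0.83:72 -0.81:73 -0.79:74 -0.77:74 -0.75:72 -0.73:66 -0.71:59 -0.69:48 -0.67:41 -0.65:37 -0.63:36 -0.61:36 -0.59:37 -0.57:37 -0.55:37 -0.53:37 -0.51:37
0.055 -1.05:116 -1.03:115 -1.01:115 -0.99:116 -0.97:116 -0.95:118 -0.93:119 -0.91:114 -0.89:104 -0.87:89 -0.85:78 -0.83:73 -0.81:72 -0.79:74 -0.77:73 -0.75:70 -0.73:62 -0.71:50 -0.69:41 -0.67:36 -0.65:37 -0.63:38 -0.61:37 -0.59:37 -0.57:36 -0.55:38 -0.53:45 -0.51:54
0.07 -1.05:121 -1.03:120 -1.01:120 -0.99:122 -0.97:123 -0.95:123 -0.93:123 -0.91:123 -0.89:123 -0.87:122 -0.85:110 -0.83:92 -0.81:77 -0.79:74 -0.77:58 -0.75:39 -0.73:34 -0.71:38 -0.69:38 -0.67:38 -0.65:37 -0.63:37 -0.61:37 -0.59:45 -0.57:57 -0.55:66 -0.53:69 -0.51:66
```

```bash
python3 - <<'E'
from rig import *
import cv2
cv2.imwrite("pics/end.png",get_image("scene"));print(get_obs()["force"],get_obs()["clock"])
E
```

```text
[-0.1985528   0.06721483  0.4615689 ] 13.85
```

View pics/end.png

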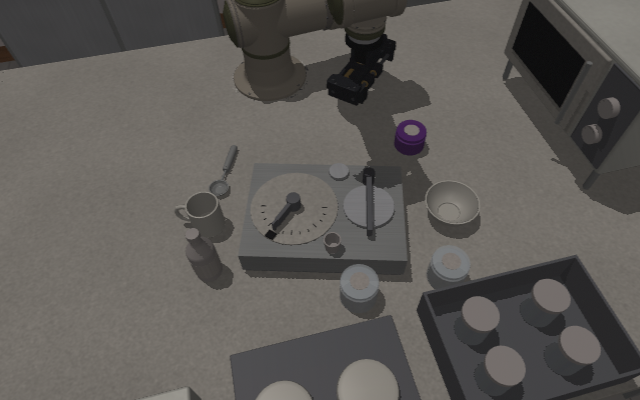

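The cover is shut, with its bar running from (370,172) to (371,230). The pointer points at the tab at (271,234), everything else is where it was, and the gripper is clear.

```bash
python3 -c "
from rig import *
print(job.close_job())"
```

```text
the job is handed in; nothing more can be done
None
```

The job is done and handed in at about 14 s. With the shut fingers I first pushed the cover's bar round to its stop, then pushed the timer's pointer round to the marker tab, and drew the gripper clear.

- **Cover:** the force rose to about 17 N at the stop. The bar measured -0.29 rad in the scene camera against the warmer's yaw of -0.28, so it is fully shut.
- **Timer:** the pointer measured about -0.79 rad in the scene camera, and the top camera roughly agreed. The tab is at about -0.80 in both, so they agree to about 0.01–0.02 rad.
- **Disagreement:** the pinpoint network's readings for the pointer tip and tab were scattered in the top view (-0.89 and -0.71 rad). I relied on the image edges instead.
- **Everything else:** the last picture shows the other objects where they started. The jar is hidden under the cover and was never touched. The force on the tool was about zero.

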